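# Pack out the recess and hold the tile home

### The job

Behind the terracotta tile on the setting board the two back stones stand at different depths, so the gap behind the tile is wide enough for the blue spacer on one side only: slide the spacer upright down into that wide part, down to the board and squarely in front of the middle of the shallower stone, and let go of it. Then push the tile from its front with the fingertips, pushing on after whichever end lags, until it is flush and tight against both the spacer and the deeper stone, without shifting it sideways, and finish while still holding it pressed there. Leave the other things on the bench alone.

Things in the scene. Friction and masses are not known exactly. Their poses are not given: they have to be found in the camera images.
- board: Fixed smooth steel setting board, 260 mm (its x) by 280 mm (its y) by 18 mm thick, lying on the table at varying places and yaws. Origin: centre of its underside; its top is 18 mm above that. Its x axis points from its front edge (robot side) to the back stones; z up.
- deep_stone: Fixed mid-grey stone, axes as the board's. Origin on the board's top, 75 mm behind the board's centre (x) and 37 mm to its left or right (y, side varies). 70 mm wide; flat upright front face at its x = -45 mm, 16 mm nearer the tile than the other stone's: the spacer does not fit there. Top 36 mm high back to x = +10 mm, then steps down to 24 and 12 mm; rear end x = +46 mm.
- shallow_stone: Fixed stone like deep_stone, but pale cream, on the other side of the board's middle line (origins 74 mm apart in y, same x, same height; 4 mm joint between). Its flat front face is at its x = -29 mm, 16 mm farther back: the gap between it and the tile (20 to 28 mm at the start) takes the spacer.
- tile: Loose terracotta tile, 60 mm (its x, front to back) by 140 mm (y) by 34 mm high, about 0.55 kg, lying on the board before both stones. Origin: centre of its underside; back face at x = +30 mm, front face (to be pushed) at x = -30 mm. At the start its back is 6 to 11 mm off the deep stone, turned up to 0.04 rad. It slides with friction (1 to 3 N) and may stop askew if pushed at one point only.
- spacer: Loose blue plastic spacer, about 70 g, standing upright on the table left or right of the board. Foot 16 mm thick (its x) by 50 mm wide (y) by 46 mm high; above it a grip neck 16 by 30 mm, up to 84 mm over the underside. Origin: centre of its underside; z up. Same front and back. Standing in the gap, its neck's top is 48 mm above the stones' tops.
- jar: Bystander, loose, to be left alone: a closed amber glass jar with white cap, 52 mm across, 62 mm tall, standing on the table. Origin: centre of its underside.
- chisel: Bystander, loose, to be left alone: a chisel with wooden handle, 200 mm long, lying along one side of the board's top. Origin: centre of its underside, near the tool's middle.
- offcut: Bystander, loose, to be left alone: a small grey stone offcut, about 48 x 32 x 24 mm, lying on the other side of the board's top. Origin: centre of its underside.
- mallet: Bystander, loose, to be left alone: a round wooden mallet standing on its head, 86 mm across, 200 mm tall, on the table. Origin: centre of its underside.
- rasp: Bystander, loose, to be left alone: a rasp with dark wooden handle, 270 mm long, lying on the table. Origin: centre of its underside, near the tool's middle.
- bottle: Bystander, loose, to be left alone: a white bottle with black cap, 60 mm across, 150 mm tall, standing on the table. Origin: centre of its underside.

How it is judged:
On the way:
1. the spacer stands in the wide part of the gap, between the tile and the shallower stone, let go (x of spacer in the frame of shallow_stone between -0.05 and -0.03 m and y of spacer in the frame of shallow_stone between -0.014 and 0.014 m and z of spacer in the frame of shallow_stone below 0.004 m and angle between spacer's own z axis and vertical below 0.25 rad and contact force between the fingers and spacer below 0.2 N), for 0.2 s.
At the end, for the whole second after the job is handed in: Spacer let go, upright on the board, flat on the shallow stone (2.5 mm, 0.06 rad) within 14 mm of its middle; tile flat on the board, flush on the deep stone (2 mm, 0.025 rad), within 20 mm of the board's middle line, at rest; fingers press it with over 2 N and it presses the spacer (over 0.3 N) (x of spacer in the frame of shallow_stone between -0.0395 and -0.0345 m and y of spacer in the frame of shallow_stone between -0.014 and 0.014 m and z of spacer in the frame of shallow_stone below 0.004 m and angle between spacer's own z axis and vertical below 0.06 rad and angle between the x axis of spacer and the x axis of board, either way round below 0.06 rad and x of tile in the frame of deep_stone between -0.077 and -0.073 m and y of tile in the frame of board between -0.02 and 0.02 m and z of tile in the frame of deep_stone below 0.003 m and angle between the x axis of tile and the x axis of board, either way round below 0.025 rad and angle between tile's own z axis and vertical below 0.03 rad and contact force between the fingers and tile above 2 N and contact force between spacer and tile above 0.3 N and contact force between the fingers and spacer below 0.2 N and linear speed of tile below 0.01 m/s); the arm keeps its last pose, push and grip.
It fails at once if a bystander is disturbed (jar, chisel, offcut, mallet, rasp or bottle moved more than 30 mm) (distance of any of jar, chisel, offcut, mallet, rasp, bottle from where it was at the start of the episode above 0.03 m).
It also fails if it takes over 58 s, if anything falls off the work surface, if the arm or the gripper's body presses on something with over 40 N, if the wrist force passes 120 N, or if a joint passes its speed limit or range.

### The arm

A 6-joint arm with a two-finger parallel gripper is mounted at the origin on the work surface. World frame = base frame: x ahead of the robot, y to its left, z up, the work surface at z = 0. Lengths are in m, angles in rad, forces in N, time in s.
With the tool pointing down it reaches from about 0.25 to 0.775 m from the base axis. Payload 8.9 kg.
Tool frame: the origin (TCP) lies at the very end of the fingers, on their centre line; the grasp point (between the pads) lies robot.hold_point_z behind it (robot.hold_point_z is the distance from the TCP to the grasp point, in m); z points along the fingers, y is the direction in which the jaws open and shut (so a half turn about z gives the same grasp; the last joint's range is limited). The gripper opens to 85 mm and grips with 20 to 120 N. Pads are 22 mm wide; open, the fingers measure 114 mm over their backs; the gripper's body (76 mm by 85 mm) begins 54 mm behind the grasp point. The pads swing forward as they close: fully open they stand 13 mm farther back than shut.
Start: joints at [1.154, 0.291, -0.153, 1.127, 0, 1.431], TCP at [0.144, 0.505, 0.207] pointing down, gripper open.
Joint ranges: [-2.52, 2.52], [-0.91, 1.74], [-1.3, 1.37], [-1.96, 2.02], [-1.52, 1.47], [-3.14, 3.14]. Speed limits (rad/s): [2.22, 2.22, 2.79, 3.14, 3.14, 3.14].

### API

Orientations are given as a unit quaternion [w, x, y, z].
In Python, from station import robot gives the robot as it stands.
- The arm moves only by the tool play_rows, never from a script. Its argument "deltas" is a list that holds one entry, the list of rows, each a list of 6 numbers: the shift along the world's x, y, z normalised to -1 to 1, where 1 is 200 mm, then the turn, a rotation vector about the world's x, y, z normalised to -1 to 1, where 1 is 90 degrees. A call has 1 to 10 rows; each row is the pose to reach, as a shift and turn from the pose measured when the call began; what a row does not reach only later rows make up. A row lasts 1/12 s, in which the tool goes at most 41.7 mm and 7.16 degrees, less where a joint would pass 70% of its speed; a pose out of reach is approached as far as the arm can. A call with a number of a shift or a turn outside -1 to 1 is refused whole. A call with a gripper value outside its range is refused whole. "gripper" is the closure, from 0 (fully open) to 1 (shut), set as the call begins (left out, the last holds). The fingers move at their own pace and stop on an object; "newtons" is the grip in N (left out, the last holds). Time passes only in rows, so rows that repeat a pose let the fingers close. It gives the time, the measured TCP pose, the force and the opening at its end, in the units of the state.
- robot.get_state(): the state, without advancing time (a new reading comes with each control period).
- robot.read_camera(name): name is "scene" or "top" or "wrist"; returns a dict with "frame" (384x512x3 uint8, red, green, blue), "mtx" (3x3 intrinsics, pixels), "position" and "attitude" of the camera in the world. Camera axes: x right, y down, z forward; pixel columns grow to the right and rows downward; lengths in m; the calibration is good to about 2 mm. A picture is of the moment at which its call begins. There is no depth.
- robot.finish_job(): hands the job in, once; it reports no verdict.
The state is a dict: "t": time; "joint_pos": joint angles; "joint_velocities": joint speeds; "effort": joint torques, N m; "position": TCP position; "eef_rot": TCP orientation; "contact_force": force on the tool from outside, world axes, zero at the start; "ft_torque": the same for the moment, N m; "gripper_width": finger opening in m.
Only numpy, scipy, OpenCV 4.12 (cv2) and the standard library are available. Lean on these libraries where they do the work, as an engineer would, in place of code of your own. Each camera call takes 0.05 s, during which the arm holds its last target.

## Working session

There is one attempt and no reset: what is moved stays moved. The work goes in short steps, Python scripts to look and compute and a tool call to move; the robot and the scene stay as the last step left them, time stands still between calls to the robot, and variables do not carry over. Pictures are saved under pics/ and viewed, and the job is handed in when it is done.

Besides the shell and the picture viewer there is one more tool, called after "Emit:" as a command line: name --argument value ..., lists and objects as JSON in quotes. play_rows: Moves the arm, as the interface text tells. Its arguments: {"type":"object","properties":{"deltas":{"type":"array"},"gripper":{"type":"number"},"newtons":{"type":"number"}},"required":["deltas"]}

```bash
ls; mkdir -p pics; python3 - <<'E'
from station import robot
import cv2
s=robot.get_state();print(s,robot.hold_point_z)
for n in("scene","top","wrist"):
    c=robot.read_camera(n);cv2.imwrite(f"pics/{n}0.png",c["frame"][:,:,::-1]);print(n,c["mtx"],c["position"],c["attitude"])
E
```

```text
pics
{'t': 0.0, 'joint_pos': array([ 1.15369296e+00,  2.91249236e-01, -1.54116571e-01,  1.12669340e+00,
       -1.04575848e-05,  1.43147904e+00]), 'joint_velocities': array([ 0.00126555, -0.00132122,  0.00057479, -0.00021754, -0.00046693,
       -0.00043906]), 'effort': array([-2.21245289e-03, -5.37145364e+01,  3.31368041e+01,  1.63649308e-02,
       -2.24316236e-04, -8.37519536e-06]), 'position': array([0.14378974, 0.50444696, 0.20615209]), 'eef_rot': array([-1.68388588e-04,  1.38446869e-01,  9.90369661e-01, -6.08598466e-04]), 'contact_force': array([ 0.27247255, -0.03737095, -0.10731032]), 'ft_torque': array([-0.01218751,  0.024697  ,  0.06190067]), 'gripper_width': 0.08552458399919906} 0.0187
scene [[347.2182812    0.         254.52468932]
 [  0.         347.2182812  192.41897025]
 [  0.           0.           1.        ]] [ 1.01463791 -0.3873093   0.93896518] [-0.24730677  0.84451586  0.45752896 -0.1276698 ]
top [[376.19333262   0.         251.00478193]
 [  0.         376.19333262 189.59600245]
 [  0.           0.           1.        ]] [ 0.4044275  -0.0743395   1.05959027] [ 0.0590187  -0.69417611  0.71635803 -0.03830793]
wrist [[308.13367326   0.         255.45526798]
 [  0.         308.13367326 196.94366113]
 [  0.           0.           1.        ]] [0.0726637  0.52484423 0.37348677] [0.11641022 0.78965802 0.59601307 0.08750594]
```

View pics/scene0.png

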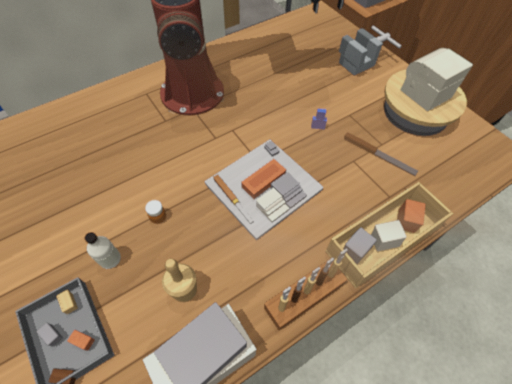

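View pics/top0.png

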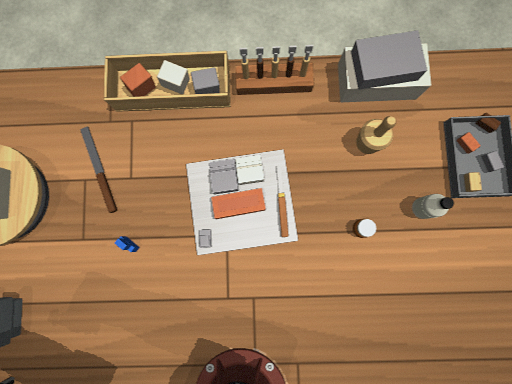

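View pics/wrist0.png

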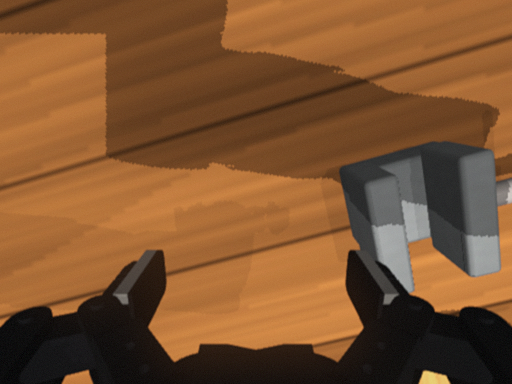

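The top view shows the board at about (242,202). The tile is at (238,204), the grey deep stone at (222,176) and the cream shallow stone at (250,170). The spacer is at (127,244), the offcut at (204,238) and the chisel at (283,205). Next I'll measure them.

```bash
cat > h.py <<'E'
import numpy as np, cv2
from scipy.spatial.transform import Rotation as R
from station import robot
def Rq(q): return R.from_quat(np.r_[q[1:],q[0]])
def cast(c,px,z):
    px=np.atleast_2d(np.asarray(px,float)); K=c["mtx"]
    d=np.c_[(px[:,0]-K[0,2])/K[0,0],(px[:,1]-K[1,2])/K[1,1],np.ones(len(px))]
    d=Rq(c["attitude"]).apply(d); p=np.asarray(c["position"])
    return p+d*((z-p[2])/d[:,2])[:,None]
def proj(c,P):
    q=Rq(c["attitude"]).inv().apply(np.atleast_2d(P)-np.asarray(c["position"])); K=c["mtx"]
    return np.c_[q[:,0]/q[:,2]*K[0,0]+K[0,2],q[:,1]/q[:,2]*K[1,1]+K[1,2]]
def mask(c,kind):
    h=cv2.cvtColor(c["frame"],cv2.COLOR_RGB2HSV).astype(int); H,S,V=h[...,0],h[...,1],h[...,2]
    if kind=="blue": m=(H>100)&(H<130)&(S>120)
    if kind=="tile": m=(H<11)&(S>170)&(V>120)
    if kind=="grey": m=(S<60)&(V>90)
    return m.astype(np.uint8)
def biggest(m,near=None):
    cs,_=cv2.findContours(m,cv2.RETR_EXTERNAL,cv2.CHAIN_APPROX_NONE)
    return max(cs,key=cv2.contourArea)
E
python3 - <<'E'
from h import *
for n in("top","scene"):
    c=robot.read_camera(n)
    box=(slice(130,265),slice(90,310)) if n=="top" else (slice(100,240),slice(190,340))
    for k,z in(("grey",.018),("tile",.052),("blue",.084)):
        m=mask(c,k); mm=np.zeros_like(m); mm[box]=m[box]
        ct=biggest(mm); r=cv2.minAreaRect(ct); b=cv2.boxPoints(r)
        print(n,k,cv2.contourArea(ct),r); print(np.round(cast(c,b,z),4)[:, :2].tolist())
    f=c["frame"]; x,y=((160,145) if n=="top" else (220,130))
    i=f[y:y+115,x:x+150] ; cv2.imwrite(f"pics/{n}_z.png",cv2.resize(i[:,:,::-1],None,fx=5,fy=5,interpolation=2))
    x,y=((105,225) if n=="top" else (300,100)); cv2.imwrite(f"pics/{n}_s.png",cv2.resize(f[y:y+35,x:x+45,::-1],None,fx=14,fy=14,interpolation=0))
E
```

```text
top grey 9094.5 ((240.475830078125, 201.83689880371094), (92.36228942871094, 102.10777282714844), 81.57302856445312)
[[0.6302, 0.1445], [0.6631, -0.1433], [0.4058, -0.1696], [0.3733, 0.1083]]
top tile 0.0 ((220.0, 217.0), (0.0, 0.0), 0.0)
[[0.4732, 0.0386], [0.4732, 0.0386], [0.4732, 0.0386], [0.4732, 0.0386]]
top blue 196.5 ((126.25665283203125, 244.8495635986328), (21.636581420898438, 12.605659484863281), 41.18592834472656)
[[0.4135, 0.3125], [0.4373, 0.2911], [0.3994, 0.2479], [0.3758, 0.2692]]
scene grey 5794.5 ((263.4781494140625, 184.6637725830078), (78.45452117919922, 91.35115814208984), 52.594642639160156)
[[0.4088, -0.1736], [0.3388, 0.1596], [0.6384, 0.1335], [0.6728, -0.1632]]Traceback (most recent call last):
  File "<stdin>", line 7, in <module>
  File "h.py", line 21, in biggest
    return max(cs,key=cv2.contourArea)
ValueError: max() iterable argument is empty
```

```bash
python3 - <<'E'
from h import *
c=robot.read_camera("top");f=c["frame"]
h=cv2.cvtColor(f,cv2.COLOR_RGB2HSV);print(h[204,238],h[204,250],h[230,150],h[245,127])
a=cv2.resize(f[145:260,160:310,::-1],None,fx=5,fy=5,interpolation=2);cv2.imwrite("pics/tz.png",a)
b=cv2.resize(f[225:260,105:150,::-1],None,fx=14,fy=14,interpolation=0);cv2.imwrite("pics/ts.png",b)
E
```

```text
[  9 144 204] [  8 145 210] [ 14 140 160] [110 207  85]
```

View pics/tz.png

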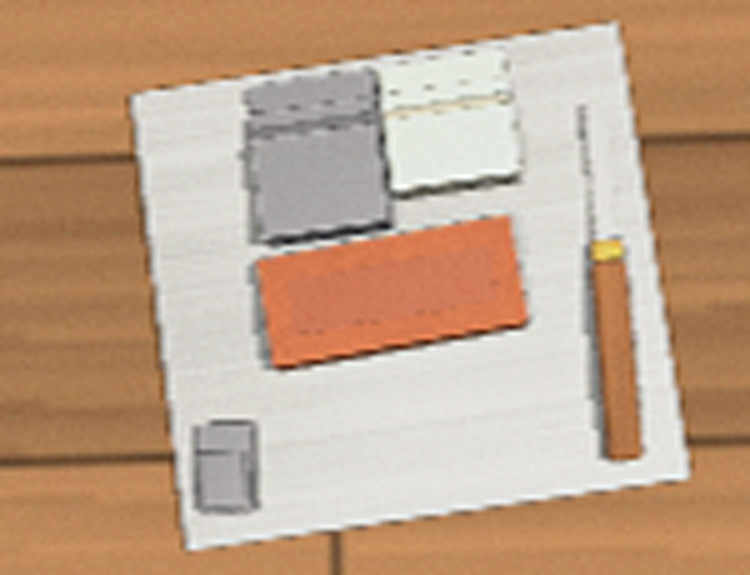

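View pics/ts.png

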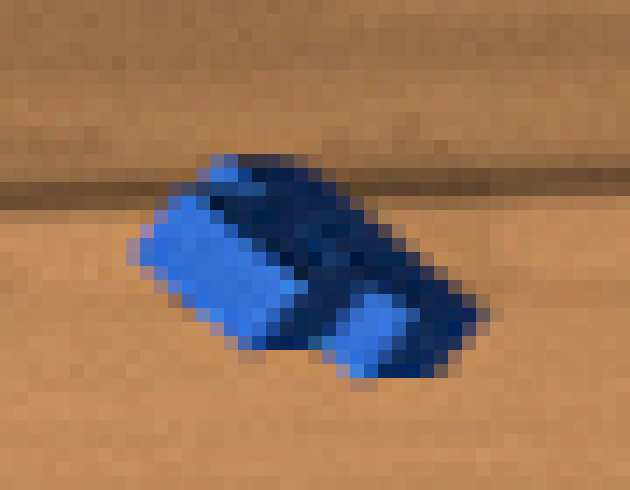

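```bash
sed -i 's/(H<11)&(S>170)&(V>120)/(H<12)\&(S>130)\&(V>150)/' h.py; python3 - <<'E'
from h import *
c=robot.read_camera("top")
o=lambda p:np.array(p)/5.+[160,145]-.4
print("board",cast(c,o([(133,95),(617,23),(690,480),(188,548)]),.018)[:,:2].round(4).tolist())
m=mask(c,"tile");mm=np.zeros_like(m);mm[185:222,205:270]=m[185:222,205:270]
r=cv2.minAreaRect(biggest(mm));print(r);b=cast(c,cv2.boxPoints(r),.052)[:,:2];print("tile",b.round(4).tolist(),b.mean(0))
n=np.array([(190,200),(300,285),(250,345),(135,255)])/14.+[105,225]-.5
b=cast(c,n,.084)[:,:2];print("neck",b.round(4).tolist(),b.mean(0), np.arctan2(*(b[0]-b[1])[::-1]),np.arctan2(*(b[3]-b[2])[::-1]))
B=cast(c,o([(133,95),(617,23),(690,480),(188,548)]),.018)[:,:2]
print(B.mean(0),[np.degrees(np.arctan2(*(d)[::-1])) for d in (B[0]-B[1],B[3]-B[2],B[0]-B[3],B[1]-B[2])])
print(cast(c,o([(265,243),(390,229),(393,193),(519,178)]),.054)[:,:2])
E
```

```text
board [[0.63, 0.1359], [0.6617, -0.1398], [0.4043, -0.1692], [0.3754, 0.107]]
((237.70401000976562, 202.8719940185547), (21.46625328063965, 50.98234939575195), 79.69515228271484)
tile [[0.5284, 0.0629], [0.5487, -0.0736], [0.4912, -0.082], [0.4709, 0.0534]] [ 0.50981605 -0.0098578 ]
neck [[0.4227, 0.3019], [0.4064, 0.281], [0.3957, 0.2901], [0.4128, 0.312]] [0.40940314 0.2962543 ] 0.910545973562745 0.9062217996612237
[ 0.51785442 -0.01652323] [np.float64(96.5545556032353), np.float64(95.97051168360882), np.float64(6.483943565288534), np.float64(6.502450384158253)]
[[ 0.53798187  0.05730349]
 [ 0.54335085 -0.01057949]
 [ 0.56297598 -0.01268707]
 [ 0.56885546 -0.08115687]]
```

Emit:
play_rows --deltas '[[[0.2,-0.16,0,0,0,0.11],[0.4,-0.3,0,0,0,0.2],[0.6,-0.46,0,0,0,0.3],[0.7,-0.54,0,0,0,0.4],[0.7,-0.54,0,0,0,0.42]]]'

```text
t: 0.77
position: [0.2851, 0.3956, 0.2066]
eef_rot: [0.0, -0.145, 0.989, -0.0]
contact_force: [1.0, 0.3, 0.1]
gripper_width: 0.0855
```

```bash
python3 - <<'E'
from h import *
s=robot.get_state();p=s["position"];y=Rq(s["eef_rot"]).as_matrix()[:,1];print(s["t"],p,np.degrees(np.arctan2(y[1],y[0])),s["joint_pos"].round(2))
E
```

```text
0.7667 [0.28509231 0.39561947 0.20664242] 106.64962247064597 [ 0.8   0.22 -0.25  1.1  -0.    0.51]
```

Emit:
play_rows --deltas '[[[0.2,-0.16,0,0,0,0.08],[0.4,-0.32,0,0,0,0.16],[0.6,-0.48,0,0,0,0.24],[0.62,-0.5,0,0,0,0.32],[0.62,-0.5,0,0,0,0.393],[0.62,-0.5,0,0,0,0.393],[0.62,-0.5,0,0,0,0.393]]]'

```text
t: 1.35
position: [0.4099, 0.2947, 0.2065]
eef_rot: [0.0, -0.439, 0.899, -0.0]
contact_force: [0.9, -0.0, -0.4]
gripper_width: 0.0851
```

```bash
python3 - <<'E'
from h import *
s=robot.get_state();p=s["position"];y=Rq(s["eef_rot"]).as_matrix()[:,1];print(s["t"],p,np.degrees(np.arctan2(y[1],y[0])))
c=robot.read_camera("wrist");cv2.imwrite("pics/w1.png",c["frame"][:,:,::-1])
m=mask(c,"blue");ct=biggest(m);print(cv2.contourArea(ct),cv2.boundingRect(ct))
E
```

```text
1.35 [0.40989767 0.29472678 0.20651114] 142.0364925159029
690.0 (251, 150, 16, 51)
```

View pics/w1.png

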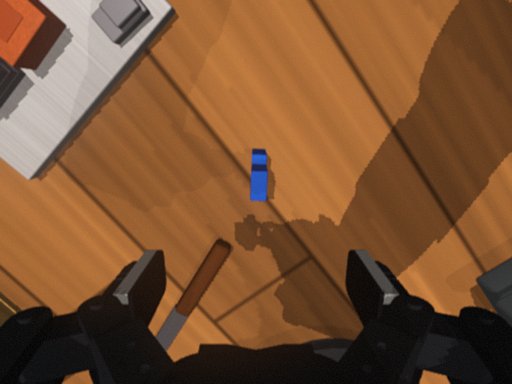

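```bash
python3 - <<'E'
from h import *
c=robot.read_camera("wrist");f=c["frame"]
cv2.imwrite("pics/w1z.png",cv2.resize(f[140:210,225:295,::-1],None,fx=8,fy=8,interpolation=0))
h=cv2.cvtColor(f,cv2.COLOR_RGB2HSV)
for r in range(146,204,3):
    b=(f[r,:,2].astype(int)-f[r,:,0])>20; xs=np.where(b[240:280])[0]+240
    print(r,xs.min() if len(xs) else None,xs.max() if len(xs) else None,h[r,259,2])
print("rasp tip",cast(c,[(222,243),(165,345)],.01))
E
```

```text
146 None None 187
149 None None 78
152 252 264 77
155 251 265 198
158 251 265 205
161 251 265 189
164 251 264 130
167 251 264 83
170 251 265 89
173 250 266 189
176 250 266 188
179 250 265 184
182 250 265 187
185 250 265 186
188 250 265 183
191 250 265 185
194 250 265 196
197 249 265 195
200 250 264 153
203 None None 158
rasp tip [[0.50345946 0.34609389 0.01      ]
 [0.67147381 0.41884618 0.01      ]]
```

View pics/w1z.png

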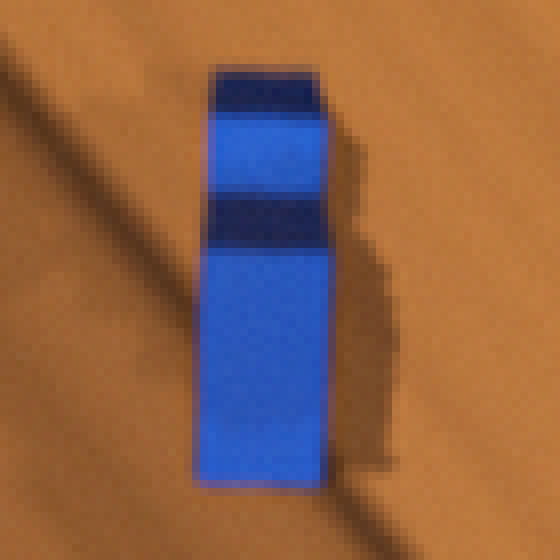

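```bash
python3 - <<'E'
from h import *
c=robot.read_camera("wrist")
n=[(250,170.8),(265.8,170.8),(265.4,200.7),(249.4,200.7)]
b=cast(c,n,.084)[:,:2];print(b,b.mean(0),[np.degrees(np.arctan2(*d[::-1])) for d in(b[0]-b[3],b[1]-b[2])],np.linalg.norm(b[0]-b[3]),np.linalg.norm(b[0]-b[1]))
s=robot.get_state();print(s["position"],s["t"],c["position"],Rq(c["attitude"]).as_matrix().round(3))
m=Rq(s["eef_rot"]).as_matrix();print((m.T[:2,:2]@(b.mean(0)-s["position"][:2])))
E
```

```text
[[0.40492295 0.28290291]
 [0.3930151  0.29224761]
 [0.41163729 0.31580811]
 [0.42405055 0.30606728]] [0.40840647 0.29925648] [np.float64(-129.5476382675197), np.float64(-128.32280036553982)] 0.030040854239850458 0.015136719668162126
[0.40870618 0.29585898 0.20662564] 1.5 [0.36290508 0.23794108 0.3738465 ] [[-0.787  0.591  0.179]
 [ 0.617  0.753  0.227]
 [-0.     0.289 -0.957]]
[-0.00248918  0.0023317 ]
```

Emit:
play_rows --deltas '[[[0,0.012,-0.2,0,0,-0.01],[0,0.012,-0.4,0,0,-0.01],[0,0.012,-0.58,0,0,-0.01],[0,0.012,-0.7,0,0,-0.01],[0,0.012,-0.75,0,0,-0.01],[0,0.012,-0.75,0,0,-0.01],[0,0.012,-0.75,0,0,-0.01]]]'

```text
t: 2.08
position: [0.4088, 0.2988, 0.0574]
eef_rot: [0.0, -0.431, 0.903, -0.0]
contact_force: [-0.4, 0.6, 0.9]
gripper_width: 0.085
```

Emit:
play_rows --deltas '[[[0,0,0,0,0,0],[0,0,0,0,0,0],[0,0,0,0,0,0],[0,0,0,0,0,0],[0,0,0,0,0,0],[0,0,0,0,0,0],[0,0,0,0,0,0],[0,0,0,0,0,0]]]' --gripper 1 --newtons 40

```text
t: 2.75
position: [0.4092, 0.2989, 0.0578]
eef_rot: [0.001, -0.431, 0.903, -0.0]
contact_force: [-0.3, -0.7, 6.1]
gripper_width: 0.0134
```

```bash
python3 - <<'E'
from h import *
s=robot.get_state();print(s["t"],s["position"],s["gripper_width"],s["contact_force"])
c=robot.read_camera("wrist");cv2.imwrite("pics/w2.png",c["frame"][:,:,::-1])
E
```

```text
2.75 [0.40920399 0.29891719 0.05782324] 0.013436826711981119 [-0.32655932 -0.71619677  6.08701173]
```

View pics/w2.png

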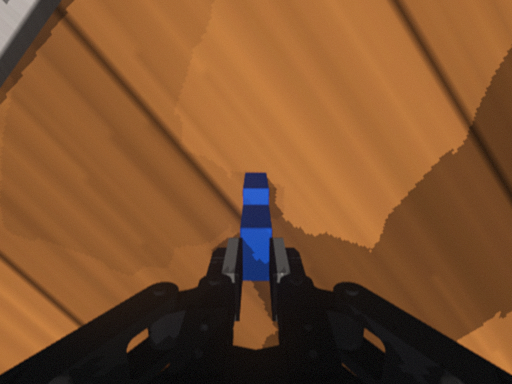

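Emit:
play_rows --deltas '[[[0,0,0.1,0,0,0],[0,0,0.3,0,0,0],[0,0,0.5,0,0,0],[0,0,0.6,0,0,0],[0.1,-0.15,0.6,0,0,0.06],[0.2,-0.3,0.6,0,0,0.12],[0.3,-0.5,0.6,0,0,0.2],[0.35,-0.7,0.6,0,0,0.25],[0.38,-0.85,0.6,0,0,0.28],[0.38,-0.85,0.6,0,0,0.28]]]'

```text
t: 3.63
position: [0.4866, 0.1233, 0.1776]
eef_rot: [0.0, -0.616, 0.787, -0.001]
contact_force: [0.2, 0.1, -1.0]
gripper_width: 0.0136
```

```bash
cat >> h.py <<'E'
def st():
    s=robot.get_state();y=Rq(s["eef_rot"]).as_matrix()[:,1];print(round(s["t"],2),s["position"].round(4),"jaw",np.degrees(np.arctan2(y[1],y[0])).round(2),"z",Rq(s["eef_rot"]).as_matrix()[:,2].round(3),s["gripper_width"].round(4),s["contact_force"].round(1),s["ft_torque"].round(2));return s
E
python3 - <<'E'
from h import *
st()
c=robot.read_camera("wrist");cv2.imwrite("pics/w3.png",c["frame"][:,:,::-1])
E
```

```text
Traceback (most recent call last):
  File "h.py", line 23, in st
    s=robot.get_state();y=Rq(s["eef_rot"]).as_matrix()[:,1];print(round(s["t"],2),s["position"].round(4),"jaw",np.degrees(np.arctan2(y[1],y[0])).round(2),"z",Rq(s["eef_rot"]).as_matrix()[:,2].round(3),s["gripper_width"].round(4),s["contact_force"].round(1),s["ft_torque"].round(2));return s
                                                                                                                                                                                                         ^^^^^^^^^^^^^^^^^^^^^^^^
AttributeError: 'float' object has no attribute 'round'
```

Emit:
play_rows --deltas '[[[0.07,-0.17,0,0,0,0.06],[0.14,-0.34,0,0,0,0.12],[0.21,-0.52,0,0,0,0.18],[0.28,-0.7,0,0,0,0.224],[0.351,-0.864,0,0,0,0.224],[0.351,-0.864,0,0,0,0.224],[0.351,-0.864,0,0,0,0.224],[0.351,-0.864,0,0,0,0.224]]]'

```text
t: 4.3
position: [0.5562, -0.0493, 0.1771]
eef_rot: [-0.0, 0.744, -0.668, 0.0]
contact_force: [0.2, 0.3, -0.4]
gripper_width: 0.014
```

```bash
sed -i 's/s\["gripper_width"\].round(4)/round(float(s["gripper_width"]),4)/' h.py
python3 - <<'E'
from h import *
st()
for n in("wrist","scene","top"):
    c=robot.read_camera(n);f=c["frame"][:,:,::-1]
    if n=="scene": f=cv2.resize(f[130:245,195:335],None,fx=5,fy=5,interpolation=2)
    if n=="top": f=cv2.resize(f[145:260,160:310],None,fx=5,fy=5,interpolation=2)
    cv2.imwrite(f"pics/{n}4.png",f)
E
```

```text
4.3 [ 0.5562 -0.0493  0.1771] jaw -173.79 z [ 0. -0. -1.] 0.014 [ 0.2  0.3 -0.4] [0.01 0.01 0.01]
```

View pics/wrist4.png

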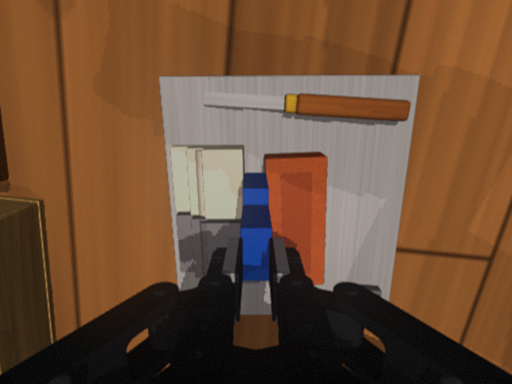

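View pics/scene4.png

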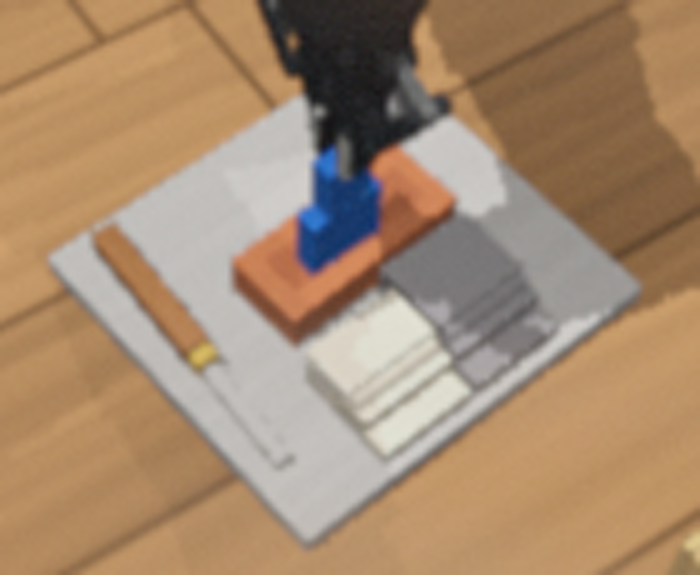

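```bash
python3 - <<'E'
from h import *
c=robot.read_camera("wrist");f=c["frame"]
cv2.imwrite("pics/w5.png",cv2.resize(f[130:240,190:290,::-1],None,fx=6,fy=6,interpolation=0))
h=cv2.cvtColor(f,cv2.COLOR_RGB2HSV)
for r in (160,175,190,205,214): print(r,[tuple(int(v) for v in f[r,x]) for x in range(238,276,2)])
E
```

```text
160 [(183, 176, 154), (186, 178, 156), (169, 155, 134), (87, 81, 76), (159, 151, 145), (159, 149, 146), (163, 155, 149), (162, 153, 148), (166, 156, 152), (155, 146, 144), (165, 158, 151), (161, 152, 145), (144, 139, 133), (74, 66, 61), (139, 64, 35), (159, 73, 41), (158, 74, 38), (154, 72, 39), (160, 75, 41)]
175 [(181, 174, 150), (185, 177, 155), (178, 167, 148), (45, 45, 56), (32, 42, 72), (32, 40, 69), (33, 40, 71), (33, 41, 72), (28, 36, 68), (31, 38, 70), (27, 34, 68), (26, 35, 68), (29, 35, 68), (23, 34, 69), (102, 52, 52), (172, 79, 43), (166, 77, 43), (170, 77, 41), (176, 85, 46)]
190 [(172, 162, 140), (116, 105, 90), (89, 84, 85), (37, 70, 151), (41, 75, 155), (38, 73, 153), (37, 72, 153), (38, 72, 153), (36, 69, 150), (37, 69, 152), (37, 72, 154), (37, 70, 153), (36, 71, 154), (34, 69, 154), (32, 68, 155), (82, 65, 125), (169, 77, 37), (169, 77, 42), (169, 78, 43)]
205 [(132, 117, 101), (135, 123, 108), (97, 90, 88), (34, 47, 87), (34, 44, 86), (35, 45, 83), (35, 44, 87), (34, 44, 86), (32, 42, 83), (32, 44, 83), (30, 41, 84), (29, 39, 83), (33, 42, 86), (28, 41, 91), (30, 44, 95), (90, 53, 69), (177, 82, 42), (169, 78, 41), (173, 82, 46)]
214 [(134, 121, 106), (129, 117, 104), (48, 52, 72), (31, 39, 71), (32, 40, 72), (32, 39, 72), (34, 39, 72), (33, 40, 72), (32, 37, 70), (33, 39, 72), (30, 37, 69), (29, 37, 72), (30, 35, 68), (32, 35, 69), (31, 36, 70), (27, 34, 68), (144, 67, 46), (172, 81, 45), (166, 76, 38)]
```

View pics/w5.png

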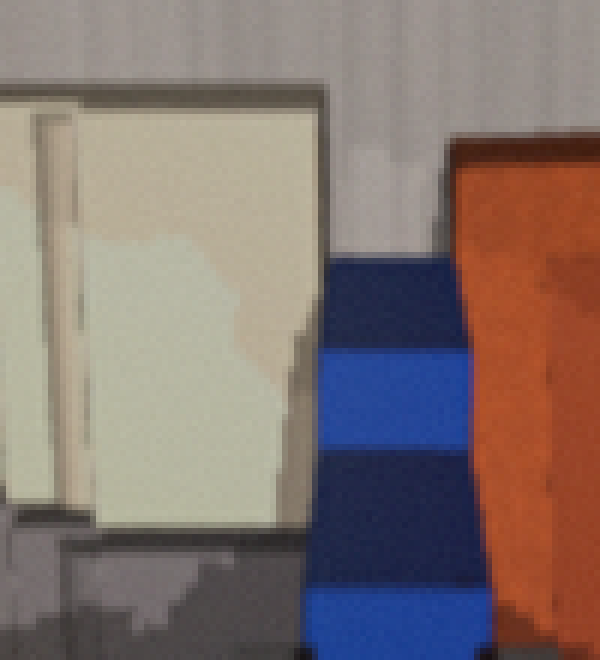

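```bash
python3 - <<'E'
from h import *
c=robot.read_camera("wrist")
a=np.radians(6.3);ex=np.array([np.cos(a),np.sin(a)]);ey=np.array([-ex[1],ex[0]]);o=np.array([.5179,-.0165])
def B(px,z,t):
    w=cast(c,px,z)[0,:2];print(t,w.round(4),"board",((w-o)@ex*1000).round(1),((w-o)@ey*1000).round(1))
B((243.2,147.8),.054,"cream far");B((242.5,217.5),.054,"cream joint end (edge)")
B((265.3,157),.052,"tile back far corner");
B((244.3,172.9),.1193,"sp bottom stoneside");B((265,172.9),.1193,"sp bottom tileside")
B((160,77),.018,"board corner back right");B((418.5,75.5),.018,"board front right corner")
w=cast(c,[(160,77),(418.5,75.5)],.018);d=w[0]-w[1];print(np.degrees(np.arctan2(d[1],d[0])),np.linalg.norm(d))
# tile edges far side: right corner
B((326,152.5),.052,"tile front far corner")
c2=robot.read_camera("top");
E
```

```text
cream far [ 0.5713 -0.0809] board 46.0 -69.9
cream joint end (edge) [ 0.5651 -0.0112] board 47.5 0.0
tile back far corner [ 0.5495 -0.0742] board 25.1 -60.8
sp bottom stoneside [ 0.5669 -0.0714] board 42.7 -60.0
sp bottom tileside [ 0.5515 -0.0731] board 27.2 -60.0
board corner back right [ 0.6613 -0.1364] board 129.3 -134.9
board front right corner [ 0.4068 -0.1661] board -126.8 -136.5
6.6465664074761275 0.2561441852389343
tile front far corner [ 0.4926 -0.0849] board -32.6 -65.2
```

Emit:
play_rows --deltas '[[[0.003,0,-0.1,0,0,0.003],[0.003,0,-0.2,0,0,0.003],[0.003,0,-0.27,0,0,0.003],[0.003,0,-0.31,0,0,0.003],[0.003,0,-0.34,0,0,0.003],[0.003,0,-0.37,0,0,0.003],[0.003,0,-0.395,0,0,0.003],[0.003,0,-0.395,0,0,0.003]]]'

```text
t: 5.27
position: [0.557, -0.0485, 0.0983]
eef_rot: [-0.0, 0.747, -0.665, 0.001]
contact_force: [-0.3, 0.1, -1.0]
gripper_width: 0.0134
```

```bash
python3 - <<'E'
from h import *
st()
c=robot.read_camera("wrist");f=c["frame"]
cv2.imwrite("pics/w6.png",cv2.resize(f[110:290,150:350,::-1],None,fx=3,fy=3,interpolation=0))
E
```

```text
5.27 [ 0.557  -0.0485  0.0983] jaw -173.39 z [ 0.001 -0.001 -1.   ] 0.0134 [-0.3  0.1 -1. ] [-0.02  0.02  0.04]
```

View pics/w6.png

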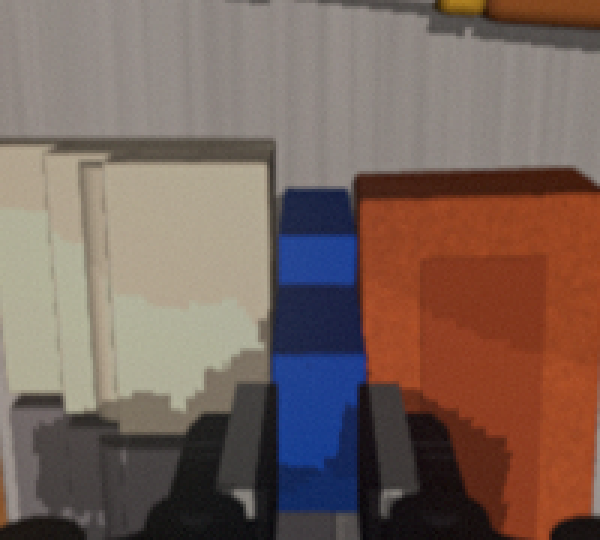

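Emit:
play_rows --deltas '[[[0,0,-0.04,0,0,0],[0,0,-0.08,0,0,0],[0,0,-0.1,0,0,0],[0,0,-0.108,0,0,0],[0,0,-0.112,0,0,0],[0,0,-0.112,0,0,0]]]'

```text
t: 5.82
position: [0.5572, -0.0486, 0.0762]
eef_rot: [-0.0, 0.747, -0.665, 0.001]
contact_force: [-0.3, -0.2, -0.3]
gripper_width: 0.0134
```

```bash
python3 - <<'E'
from h import *
st()
E
```

```text
5.82 [ 0.5572 -0.0486  0.0762] jaw -173.39 z [ 0.002 -0.001 -1.   ] 0.0134 [-0.3 -0.2 -0.3] [ 0.04 -0.    0.01]
```

No contact yet, so I'll ease it down a bit more.

Emit:
play_rows --deltas '[[[0,0,-0.005,0,0,0],[0,0,-0.01,0,0,0],[0,0,-0.01,0,0,0],[0,0,-0.01,0,0,0]]]'

```text
t: 6.15
position: [0.5584, -0.0488, 0.0758]
eef_rot: [-0.001, 0.747, -0.665, 0.002]
contact_force: [-1.5, 0.5, 10.0]
gripper_width: 0.0136
```

```bash
python3 - <<'E'
from h import *
st()
E
```

```text
6.15 [ 0.5584 -0.0488  0.0758] jaw -173.39 z [ 0.004 -0.001 -1.   ] 0.0136 [-1.5  0.5 10. ] [ 0.13  0.32 -0.03]
```

Emit:
play_rows --deltas '[[[0,0,0.002,0,0,0],[0,0,0.002,0,0,0],[0,0,0.002,0,0,0],[0,0,0.002,0,0,0],[0,0,0.002,0,0,0],[0,0,0.002,0,0,0]]]' --gripper 0.3

```text
t: 6.65
position: [0.5582, -0.0487, 0.076]
eef_rot: [-0.001, 0.747, -0.665, 0.002]
contact_force: [-0.2, -0.8, -0.6]
gripper_width: 0.0597
```

```bash
python3 - <<'E'
from h import *
st()
c=robot.read_camera("wrist");f=c["frame"]
cv2.imwrite("pics/w7.png",cv2.resize(f[110:290,150:350,::-1],None,fx=3,fy=3,interpolation=0))
E
```

```text
6.65 [ 0.5582 -0.0487  0.076 ] jaw -173.39 z [ 0.004 -0.001 -1.   ] 0.0597 [-0.2 -0.8 -0.6] [ 0.06  0.06 -0.03]
```

View pics/w7.png

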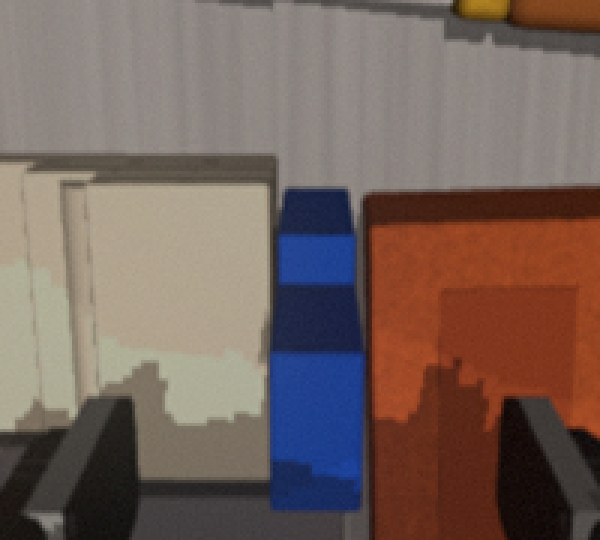

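Emit:
play_rows --deltas '[[[0,0,0.15,0,0,0],[0,0,0.3,0,0,0],[0,0,0.45,0,0,0],[-0.06,0.02,0.6,0,0,-0.07],[-0.15,0.04,0.65,0,0,-0.14],[-0.25,0.06,0.65,0,0,-0.21],[-0.35,0.08,0.65,0,0,-0.28],[-0.45,0.1,0.65,0,0,-0.35],[-0.51,0.126,0.65,0,0,-0.42],[-0.51,0.126,0.65,0,0,-0.49]]]'

```text
t: 7.53
position: [0.4538, -0.0227, 0.2062]
eef_rot: [-0.0, -0.44, 0.898, -0.002]
contact_force: [1.0, -0.6, -0.3]
gripper_width: 0.0595
```

```bash
python3 - <<'E'
from h import *
st()
E
```

```text
7.53 [ 0.4538 -0.0227  0.2062] jaw 142.21 z [ 0.001 -0.003 -1.   ] 0.0595 [ 1.  -0.6 -0.3] [-0.03 -0.02 -0.02]
```

Emit:
play_rows --deltas '[[[0.01,0,0,0,0,-0.08],[0.01,0,0,0,0,-0.16],[0.01,0,0,0,0,-0.24],[0.01,0,0,0,0,-0.32],[0.01,0,0,0,0,-0.4],[0.01,0,0,0,0,-0.48],[0.01,0,0,0,0,-0.508],[0.01,0,0,0,0,-0.508],[0.01,0,0,0,0,-0.508]]]' --gripper 0

```text
t: 8.28
position: [0.4558, -0.0227, 0.2061]
eef_rot: [-0.001, -0.058, 0.998, -0.001]
contact_force: [-1.1, -0.2, -0.1]
gripper_width: 0.0851
```

```bash
python3 - <<'E'
from h import *
st()
c=robot.read_camera("wrist");f=c["frame"];cv2.imwrite("pics/w8.png",f[:,:,::-1])
c=robot.read_camera("scene");f=c["frame"];cv2.imwrite("pics/s8.png",cv2.resize(f[130:245,195:335,::-1],None,fx=5,fy=5,interpolation=2))
E
```

```text
8.28 [ 0.4558 -0.0227  0.2061] jaw 96.62 z [-0.001 -0.003 -1.   ] 0.0851 [-1.1 -0.2 -0.1] [-0.03  0.02 -0.03]
```

View pics/w8.png

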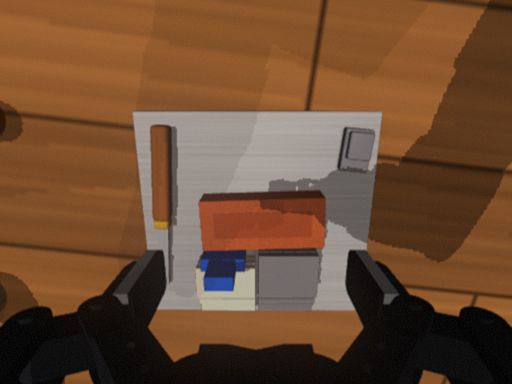

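View pics/s8.png

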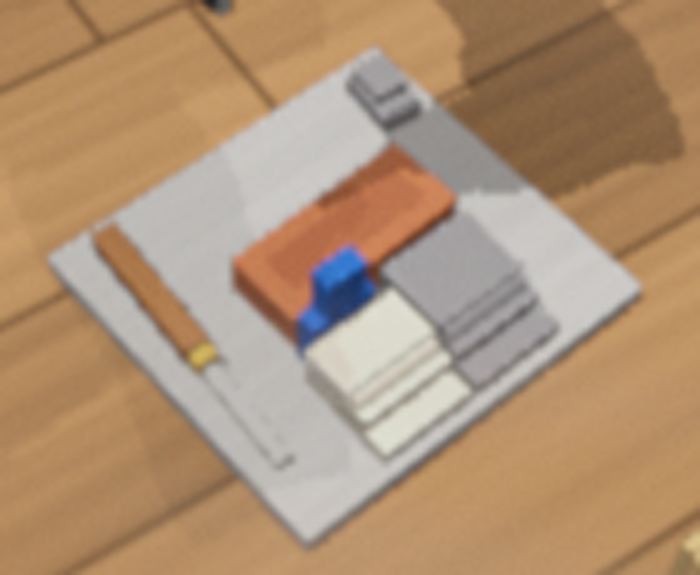

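Emit:
play_rows --deltas '[[[0,0,-0.15,0,0,0],[0,0,-0.3,0,0,0],[0,0,-0.45,0,0,0],[0,0,-0.6,0,0,0],[0,0,-0.7,0,0,0],[0,0,-0.8,0,0,0],[0,0,-0.86,0,0,0],[0,0,-0.9,0,0,0],[0,0,-0.92,0,0,0],[0,0,-0.92,0,0,0]]]'

```text
t: 9.22
position: [0.4555, -0.0226, 0.0218]
eef_rot: [-0.001, -0.058, 0.998, -0.001]
contact_force: [-0.0, -0.6, 0.5]
gripper_width: 0.0856
```

```bash
python3 - <<'E'
from h import *
st()
c=robot.read_camera("wrist");f=c["frame"];cv2.imwrite("pics/w9.png",f[:,:,::-1])
E
```

```text
9.22 [ 0.4555 -0.0226  0.0218] jaw 96.65 z [-0.002 -0.003 -1.   ] 0.0856 [-0.  -0.6  0.5] [ 0.03 -0.04  0.01]
```

View pics/w9.png

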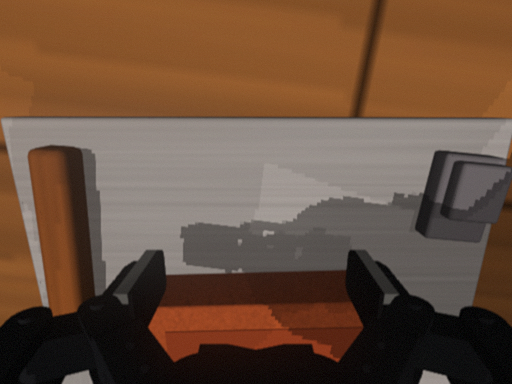

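Emit:
play_rows --deltas '[[[0.015,0.0017,0,0,0,0],[0.03,0.0034,0,0,0,0],[0.045,0.005,0,0,0,0],[0.055,0.0063,0,0,0,0],[0.06,0.0068,0,0,0,0]]]'

```text
t: 9.68
position: [0.4687, -0.0214, 0.0226]
eef_rot: [-0.0, -0.058, 0.998, -0.002]
contact_force: [-0.6, 1.1, 0.0]
gripper_width: 0.0855
```

Emit:
play_rows --deltas '[[[0.004,0.0005,0,0,0,0],[0.008,0.0009,0,0,0,0],[0.012,0.0014,0,0,0,0],[0.016,0.0018,0,0,0,0],[0.02,0.0023,0,0,0,0]]]'

```text
t: 10.1
position: [0.4727, -0.0209, 0.0227]
eef_rot: [-0.0, -0.058, 0.998, -0.002]
contact_force: [0.4, -0.2, 1.2]
gripper_width: 0.085
```

Emit:
play_rows --deltas '[[[0.004,0.0005,0,0,0,0],[0.008,0.0009,0,0,0,0],[0.012,0.0014,0,0,0,0],[0.016,0.0018,0,0,0,0]]]'

```text
t: 10.43
position: [0.476, -0.0205, 0.0226]
eef_rot: [-0.0, -0.058, 0.998, -0.002]
contact_force: [-0.2, 0.1, -0.1]
gripper_width: 0.0853
```

```bash
python3 - <<'E'
from h import *
st()
c=robot.read_camera("top");f=c["frame"];cv2.imwrite("pics/t10.png",cv2.resize(f[145:260,160:310,::-1],None,fx=5,fy=5,interpolation=2))
c=robot.read_camera("scene");f=c["frame"];cv2.imwrite("pics/s10.png",cv2.resize(f[130:245,195:335,::-1],None,fx=5,fy=5,interpolation=2))
E
```

```text
10.43 [ 0.476  -0.0205  0.0226] jaw 96.65 z [-0.001 -0.003 -1.   ] 0.0853 [-0.2  0.1 -0.1] [ 0.03 -0.04 -0.05]
```

View pics/s10.png

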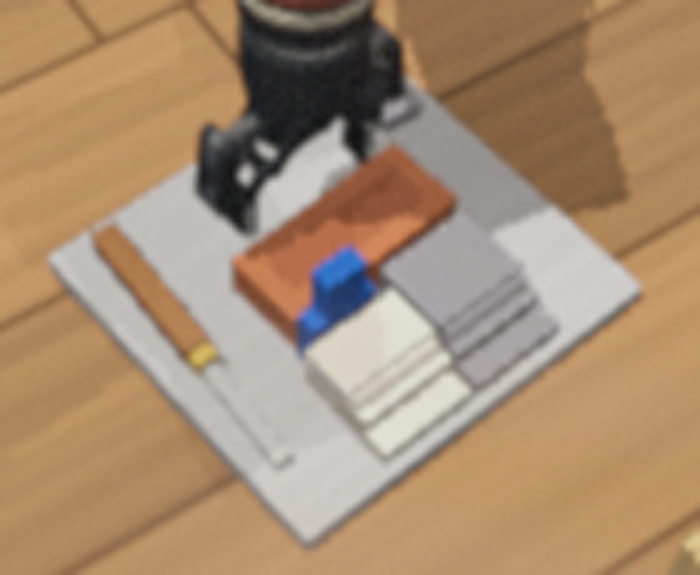

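View pics/t10.png

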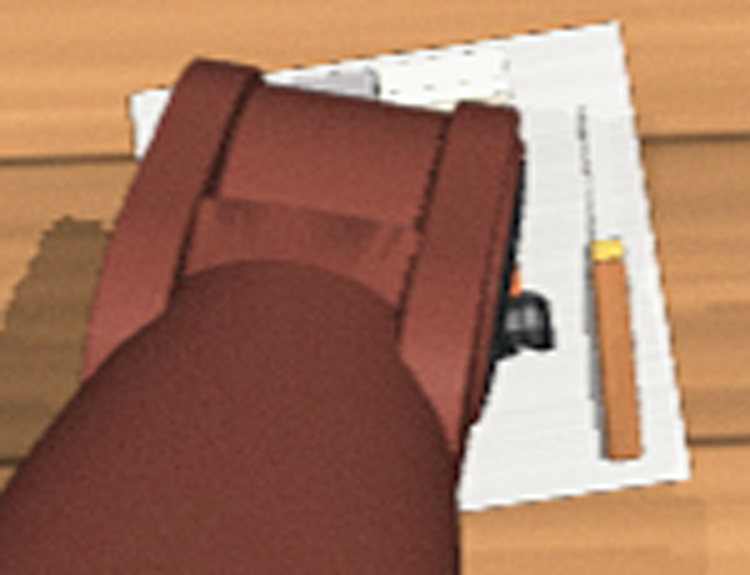

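Emit:
play_rows --deltas '[[[0.004,0.0005,0,0,0,0],[0.008,0.0009,0,0,0,0],[0.012,0.0014,0,0,0,0],[0.016,0.0018,0,0,0,0],[0.02,0.0023,0,0,0,0]]]'

```text
t: 10.95
position: [0.4802, -0.0201, 0.0226]
eef_rot: [-0.0, -0.058, 0.998, -0.002]
contact_force: [0.2, -0.1, -0.2]
gripper_width: 0.0856
```

Emit:
play_rows --deltas '[[[0.004,0.0005,0,0,0,0],[0.008,0.0009,0,0,0,0],[0.012,0.0014,0,0,0,0],[0.012,0.0014,0,0,0,0]]]'

```text
t: 11.28
position: [0.4828, -0.0198, 0.0227]
eef_rot: [-0.0, -0.058, 0.998, -0.002]
contact_force: [-0.8, 0.6, 0.7]
gripper_width: 0.0855
```

```bash
python3 - <<'E'
from h import *
st()
c=robot.read_camera("scene");f=c["frame"];cv2.imwrite("pics/s11.png",cv2.resize(f[130:245,195:335,::-1],None,fx=5,fy=5,interpolation=2))
c=robot.read_camera("wrist");f=c["frame"];cv2.imwrite("pics/w11.png",f[:,:,::-1])
E
```

```text
11.28 [ 0.4828 -0.0198  0.0227] jaw 96.65 z [-0.    -0.003 -1.   ] 0.0855 [-0.8  0.6  0.7] [0.01 0.04 0.01]
```

View pics/s11.png

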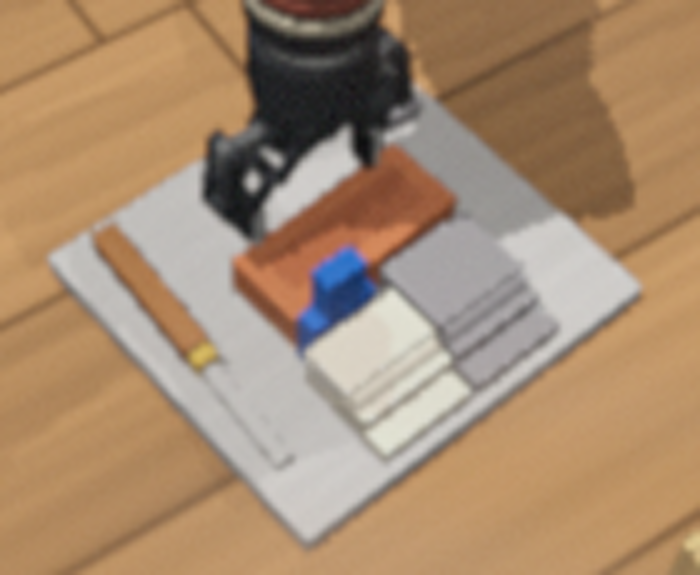

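View pics/w11.png

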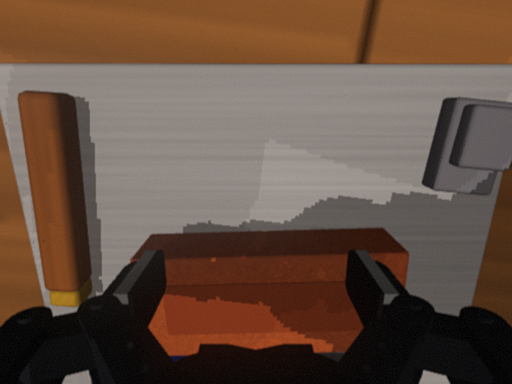

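```bash
python3 - <<'E'
from h import *
c=robot.read_camera("wrist")
a=np.radians(6.5);ex=np.array([np.cos(a),np.sin(a)]);ey=np.array([-ex[1],ex[0]]);o=np.array([.5179,-.0165])
def B(px,z,t):
    w=cast(c,px,z)[0,:2];print(t,z,"board",((w-o)@ex*1000).round(1),((w-o)@ey*1000).round(1))
for z in(.0227,.0357,.045):B((348,251),z,"tip R");B((164,251),z,"tip L")
B((388,229),.018,"front face bottom R");B((407,250),.052,"front top R");B((155,235),.018,"front bot L");B((134,262),.052,"front top L?")
B((150,235),.052,"");B((260,283),.052,"front top mid")
print(c["position"],Rq(c["attitude"]).as_matrix()[:,2])
E
python3 - <<'E'
import cv2
f=cv2.imread("pics/w11.png");cv2.imwrite("pics/w11z.png",cv2.resize(f[215:355,100:430],None,fx=2.4,fy=2.4,interpolation=2))
f=cv2.imread("pics/s11.png");cv2.imwrite("pics/s11z.png",cv2.resize(f[90:300,170:500],None,fx=2.2,fy=2.2,interpolation=2))
E
```

```text
tip R 0.0227 board -25.6 56.3
tip L 0.0227 board -25.1 -53.8
tip R 0.0357 board -32.1 52.0
tip L 0.0357 board -31.7 -49.5
tip R 0.045 board -36.7 48.9
tip L 0.045 board -36.4 -46.5
front face bottom R 0.018 board -37.9 80.5
front top R 0.052 board -40.9 75.6
front bot L 0.018 board -33.4 -59.9
front top L? 0.052 board -33.8 -59.7
 0.052 board -48.4 -50.3
front top mid 0.052 board -22.1 3.4
[ 0.40912209 -0.02771204  0.18996841] [ 0.28598137  0.03084863 -0.95773849]
```

View pics/w11z.png

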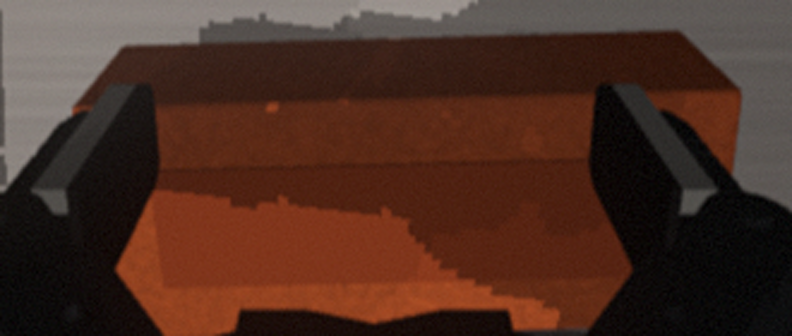

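View pics/s11z.png

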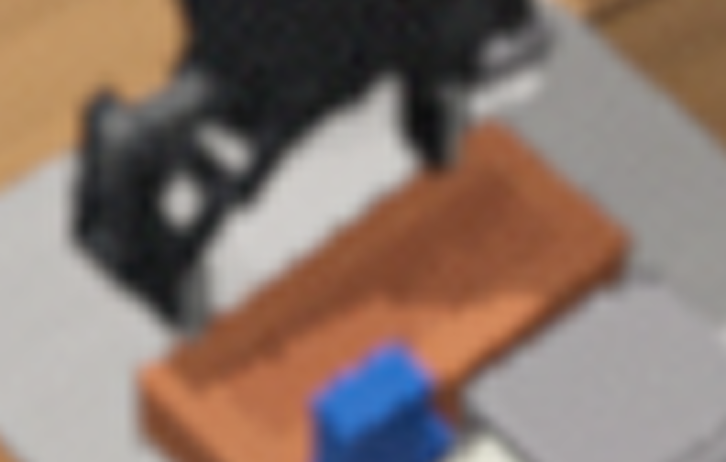

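Emit:
play_rows --deltas '[[[-0.06,-0.007,0,0,0,0],[-0.12,-0.014,0,0,0,0],[-0.13,-0.015,0,0,0,0],[-0.13,-0.015,0,0,0,0],[-0.13,-0.015,0,0,0,0]]]' --gripper 0.3

```text
t: 11.85
position: [0.4573, -0.0229, 0.0228]
eef_rot: [0.0, -0.058, 0.998, -0.002]
contact_force: [0.1, -0.2, 0.0]
gripper_width: 0.0597
```

```bash
python3 - <<'E'
from h import *
st()
c=robot.read_camera("wrist");f=c["frame"];cv2.imwrite("pics/w12.png",f[:,:,::-1])
E
```

```text
11.85 [ 0.4573 -0.0229  0.0228] jaw 96.64 z [ 0.    -0.003 -1.   ] 0.0597 [ 0.1 -0.2  0. ] [-0.01  0.03  0.05]
```

View pics/w12.png

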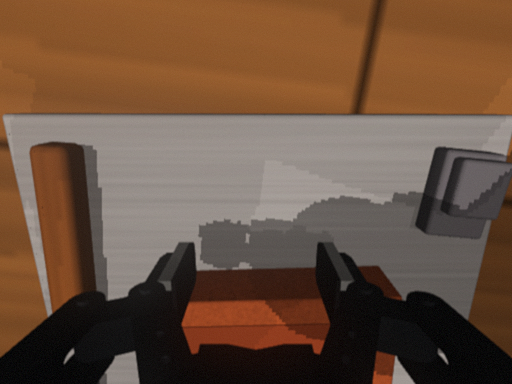

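Emit:
play_rows --deltas '[[[0,0,-0.02,0,0,0],[0,0,-0.04,0,0,0],[0,0,-0.06,0,0,0],[0,0,-0.06,0,0,0]]]'

```text
t: 12.23
position: [0.457, -0.0227, 0.0099]
eef_rot: [-0.0, -0.058, 0.998, -0.001]
contact_force: [0.2, 0.5, -0.1]
gripper_width: 0.0597
```

Emit:
play_rows --deltas '[[[0,0,-0.01,0,0,0],[0,0,-0.02,0,0,0],[0,0,-0.03,0,0,0],[0,0,-0.03,0,0,0]]]'

```text
t: 12.57
position: [0.4567, -0.0227, 0.0035]
eef_rot: [-0.001, -0.058, 0.998, -0.001]
contact_force: [0.6, -0.6, -0.1]
gripper_width: 0.06
```

```bash
python3 - <<'E'
from h import *
st()
c=robot.read_camera("wrist");f=c["frame"];cv2.imwrite("pics/w13.png",f[:,:,::-1])
c=robot.read_camera("scene");f=c["frame"];cv2.imwrite("pics/s13.png",cv2.resize(f[130:245,195:335,::-1],None,fx=5,fy=5,interpolation=2))
E
```

```text
12.57 [ 0.4567 -0.0227  0.0035] jaw 96.65 z [-0.001 -0.003 -1.   ] 0.06 [ 0.6 -0.6 -0.1] [ 0.02 -0.04  0.  ]
```

View pics/s13.png

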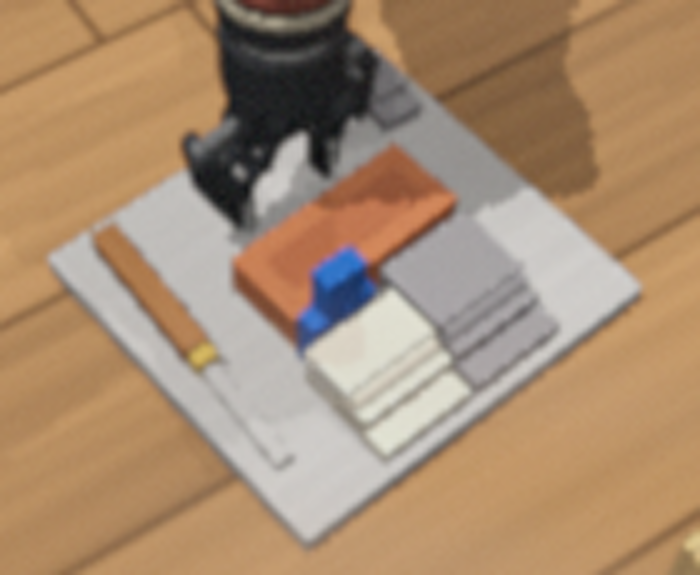

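Emit:
play_rows --deltas '[[[0.01,0.0011,0,0,0,0],[0.02,0.0023,0,0,0,0],[0.03,0.0034,0,0,0,0],[0.04,0.0046,0,0,0,0],[0.045,0.005,0,0,0,0],[0.05,0.0057,0,0,0,0]]]'

```text
t: 13.17
position: [0.4671, -0.0216, 0.0038]
eef_rot: [-0.001, -0.058, 0.998, -0.001]
contact_force: [1.1, 0.3, 0.9]
gripper_width: 0.0594
```

Emit:
play_rows --deltas '[[[0.004,0.0005,0,0,0,0],[0.008,0.0009,0,0,0,0],[0.012,0.0014,0,0,0,0],[0.016,0.0018,0,0,0,0],[0.02,0.0023,0,0,0,0]]]'

```text
t: 13.58
position: [0.4707, -0.021, 0.0037]
eef_rot: [-0.001, -0.058, 0.998, -0.001]
contact_force: [-1.0, 0.5, -0.1]
gripper_width: 0.0597
```

```bash
python3 - <<'E'
from h import *
st()
c=robot.read_camera("wrist");f=c["frame"];cv2.imwrite("pics/w14.png",f[:,:,::-1])
E
```

```text
13.58 [ 0.4707 -0.021   0.0037] jaw 96.66 z [-0.002 -0.003 -1.   ] 0.0597 [-1.   0.5 -0.1] [0.07 0.29 0.07]
```

View pics/w14.png

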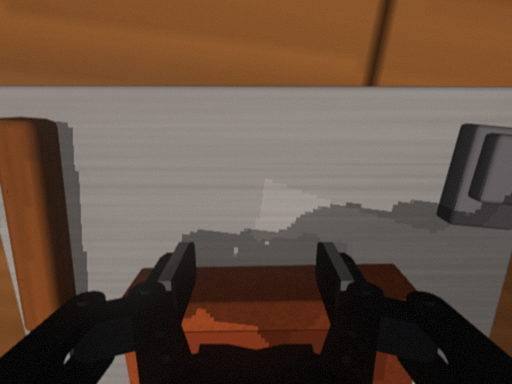

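Emit:
play_rows --deltas '[[[0.004,0.0005,0,0,0,0],[0.008,0.0009,0,0,0,0],[0.012,0.0014,0,0,0,0],[0.016,0.0018,0,0,0,0],[0.016,0.0018,0,0,0,0]]]'

```text
t: 14.05
position: [0.4744, -0.0207, 0.0038]
eef_rot: [-0.001, -0.058, 0.998, -0.001]
contact_force: [0.0, 0.6, 0.5]
gripper_width: 0.0597
```

Emit:
play_rows --deltas '[[[0.003,0.0003,0,0,0,0],[0.006,0.0007,0,0,0,0],[0.009,0.001,0,0,0,0],[0.012,0.0014,0,0,0,0],[0.012,0.0014,0,0,0,0]]]'

```text
t: 14.47
position: [0.477, -0.0204, 0.0037]
eef_rot: [-0.001, -0.058, 0.998, -0.001]
contact_force: [-0.9, -0.5, -1.2]
gripper_width: 0.0597
```

```bash
python3 - <<'E'
from h import *
st()
c=robot.read_camera("scene");f=c["frame"];cv2.imwrite("pics/s15.png",cv2.resize(f[130:245,195:335,::-1],None,fx=5,fy=5,interpolation=2))
E
```

```text
14.47 [ 0.477  -0.0204  0.0037] jaw 96.65 z [-0.001 -0.003 -1.   ] 0.0597 [-0.9 -0.5 -1.2] [-0.01  0.14 -0.01]
```

View pics/s15.png

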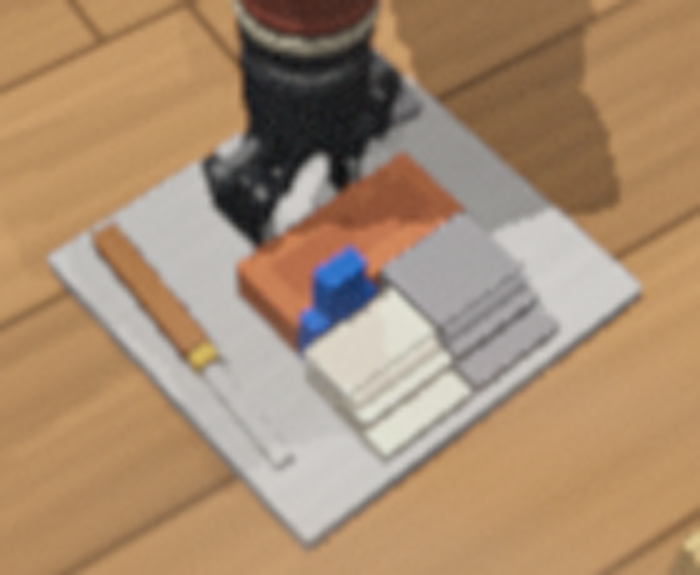

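Emit:
play_rows --deltas '[[[0.002,0.0002,0,0,0,0],[0.004,0.0005,0,0,0,0],[0.006,0.0007,0,0,0,0],[0.008,0.0009,0,0,0,0],[0.008,0.0009,0,0,0,0]]]'

```text
t: 14.93
position: [0.4777, -0.0202, 0.0036]
eef_rot: [-0.001, -0.058, 0.998, -0.001]
contact_force: [-4.8, 0.1, 2.1]
gripper_width: 0.0598
```

Emit:
play_rows --deltas '[[[0.002,0.0002,0,0,0,0],[0.004,0.0005,0,0,0,0],[0.006,0.0007,0,0,0,0],[0.008,0.0009,0,0,0,0],[0.008,0.0009,0,0,0,0]]]'

```text
t: 15.35
position: [0.4776, -0.0202, 0.0033]
eef_rot: [-0.003, -0.058, 0.998, -0.002]
contact_force: [-8.3, -1.9, 3.8]
gripper_width: 0.0598
```

```bash
python3 - <<'E'
from h import *
for i in range(3): st();robot.read_camera("top")
E
```

```text
15.35 [ 0.4776 -0.0202  0.0033] jaw 96.61 z [-0.006 -0.004 -1.   ] 0.0598 [-8.3 -1.9  3.8] [-0.46  1.56 -0.21]
15.4 [ 0.4776 -0.0202  0.0033] jaw 96.61 z [-0.006 -0.004 -1.   ] 0.0595 [-6.9 -1.3  4.9] [-0.42  1.55 -0.27]
15.45 [ 0.4776 -0.0202  0.0033] jaw 96.61 z [-0.005 -0.004 -1.   ] 0.0598 [-7.4 -2.5  4.1] [-0.48  1.55 -0.24]
```

```bash
python3 - <<'E'
from h import *
c=robot.read_camera("wrist");f=c["frame"];cv2.imwrite("pics/w16.png",f[:,:,::-1])
c=robot.read_camera("scene");f=c["frame"];cv2.imwrite("pics/s16.png",cv2.resize(f[155:205,235:300,::-1],None,fx=11,fy=11,interpolation=2))
E
```

```text
(no output)
```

View pics/s16.png

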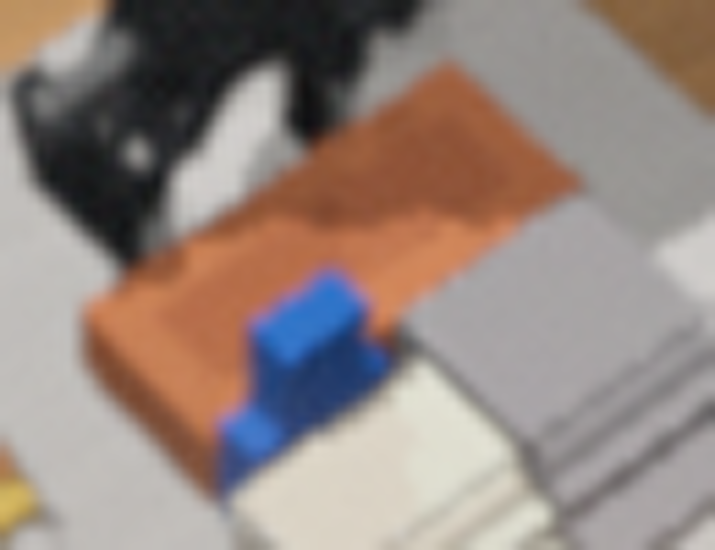

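View pics/w16.png

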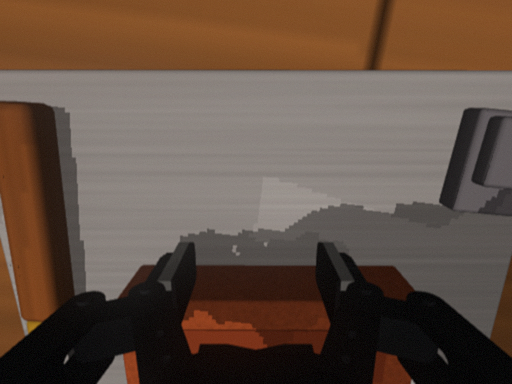

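Emit:
play_rows --deltas '[[[0.008,0.0009,0,0,0,-0.004],[0.008,0.0009,0,0,0,-0.008],[0.009,0.001,0,0,0,-0.012],[0.01,0.0011,0,0,0,-0.016],[0.01,0.0011,0,0,0,-0.016]]]'

```text
t: 16.02
position: [0.4766, -0.0197, 0.0027]
eef_rot: [-0.005, -0.045, 0.999, -0.001]
contact_force: [-11.0, -1.5, 4.6]
gripper_width: 0.0597
```

```bash
python3 - <<'E'
from h import *
for i in range(3): st();robot.read_camera("top")
E
```

```text
16.02 [ 0.4766 -0.0197  0.0027] jaw 95.18 z [-0.011 -0.003 -1.   ] 0.0597 [-11.   -1.5   4.6] [-0.07  2.16  0.28]
16.07 [ 0.4766 -0.0197  0.0027] jaw 95.2 z [-0.011 -0.003 -1.   ] 0.0598 [-10.9  -1.1   6.2] [-0.11  2.17  0.39]
16.12 [ 0.4767 -0.0197  0.0027] jaw 95.2 z [-0.01  -0.003 -1.   ] 0.0599 [-11.7  -1.5   3.9] [-0.14  2.17  0.32]
```

Emit:
play_rows --deltas '[[[0.008,0.0009,0.002,0,0,0.004],[0.01,0.0011,0.002,0,0,0.008],[0.012,0.0014,0.002,0,0,0.011],[0.012,0.0014,0.002,0,0,0.011],[0.012,0.0014,0.002,0,0,0.011],[0.012,0.0014,0.002,0,0,0.011]]]'

```text
t: 16.67
position: [0.477, -0.0196, 0.0027]
eef_rot: [-0.007, -0.054, 0.999, -0.002]
contact_force: [-8.3, -3.0, 3.7]
gripper_width: 0.0599
```

```bash
python3 - <<'E'
from h import *
for i in range(3): st();robot.read_camera("top")
c=robot.read_camera("scene");f=c["frame"];cv2.imwrite("pics/s17.png",cv2.resize(f[155:205,235:300,::-1],None,fx=11,fy=11,interpolation=2))
c=robot.read_camera("wrist");f=c["frame"];cv2.imwrite("pics/w17.png",f[:,:,::-1])
E
```

```text
16.67 [ 0.477  -0.0196  0.0027] jaw 96.2 z [-0.014 -0.004 -1.   ] 0.0599 [-8.3 -3.   3.7] [-0.55  1.71  0.27]
16.72 [ 0.477  -0.0196  0.0027] jaw 96.21 z [-0.014 -0.004 -1.   ] 0.0599 [-8.1 -3.1  3.2] [-0.53  1.62  0.31]
16.77 [ 0.477  -0.0196  0.0027] jaw 96.21 z [-0.014 -0.004 -1.   ] 0.0596 [-8.8 -2.8  3.6] [-0.52  1.68  0.25]
```

View pics/s17.png

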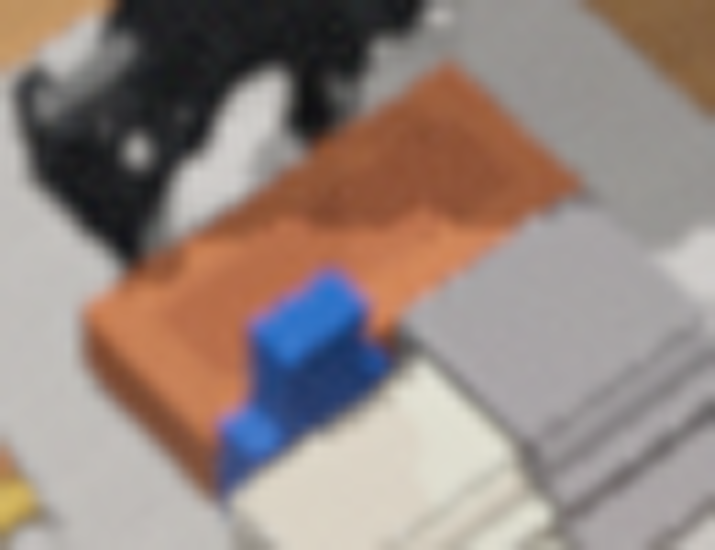

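View pics/w17.png

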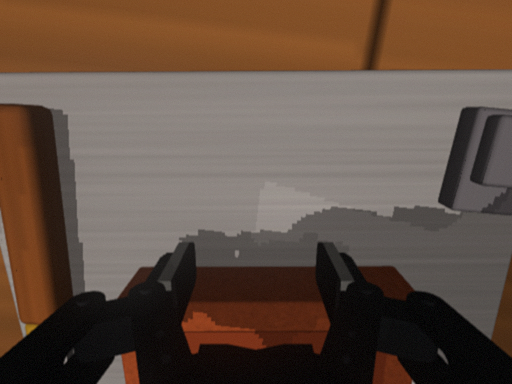

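Emit:
play_rows --deltas '[[[0.008,-0.002,0.002,0,0,0.003],[0.01,-0.003,0.002,0,0,0.005],[0.012,-0.003,0.002,0,0,0.006],[0.012,-0.003,0.002,0,0,0.006],[0.012,-0.003,0.002,0,0,0.006],[0.012,-0.003,0.002,0,0,0.006]]]'

```text
t: 17.42
position: [0.477, -0.0199, 0.0026]
eef_rot: [-0.009, -0.059, 0.998, -0.001]
contact_force: [-10.1, -0.2, 4.2]
gripper_width: 0.0596
```

```bash
python3 - <<'E'
from h import *
for i in range(3): st();robot.read_camera("top")
E
```

```text
17.42 [ 0.477  -0.0199  0.0026] jaw 96.72 z [-0.018 -0.004 -1.   ] 0.0596 [-10.1  -0.2   4.2] [-0.11  1.85 -0.28]
17.47 [ 0.477  -0.0199  0.0026] jaw 96.72 z [-0.018 -0.004 -1.   ] 0.0602 [-10.   -0.8   4.1] [-0.13  1.89 -0.37]
17.52 [ 0.4769 -0.0199  0.0026] jaw 96.73 z [-0.018 -0.004 -1.   ] 0.0599 [-10.5  -0.2   4. ] [-0.18  1.84 -0.34]
```

```bash
python3 - <<'E'
from h import *
c=robot.read_camera("wrist")
a=np.radians(6.45);ex=np.array([np.cos(a),np.sin(a)]);ey=np.array([-ex[1],ex[0]]);o=np.array([.5179,-.0165])
for px in((143,267),(397,266)):
    w=cast(c,px,.018)[0,:2]-o;print("tile front bottom corner, board mm",(w@ex*1000).round(1),(w@ey*1000).round(1))
c=robot.read_camera("scene");f=c["frame"];cv2.imwrite("pics/s18.png",cv2.resize(f[155:205,235:300,::-1],None,fx=11,fy=11,interpolation=2))
st()
E
```

```text
tile front bottom corner, board mm -28.4 -60.6
tile front bottom corner, board mm -29.8 79.4
17.67 [ 0.477  -0.02    0.0026] jaw 96.72 z [-0.018 -0.004 -1.   ] 0.0599 [-9.2 -0.2  3.8] [-0.13  1.87 -0.27]
```

View pics/s18.png

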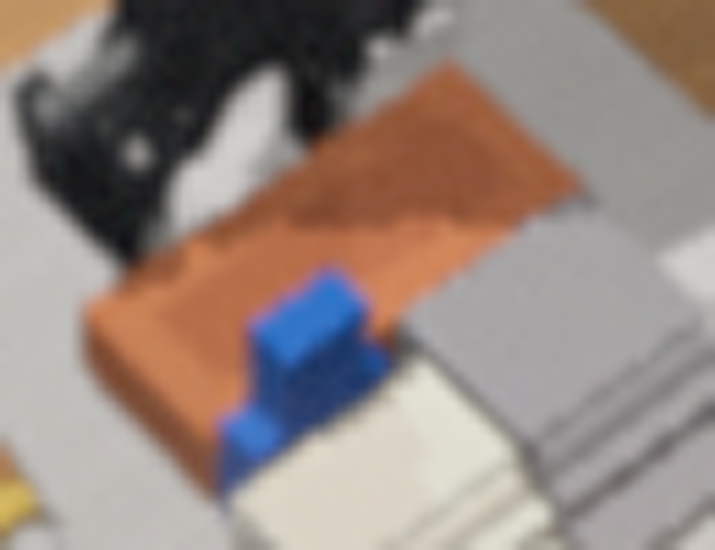

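```bash
python3 - <<'E'
from h import *
print(robot.finish_job());st()
E
```

```text
the job is handed in; nothing more can be done
None
the job is handed in; nothing more can be done
```

The spacer stands released in the wide part of the gap, in front of the shallow stone. The tile is pressed tight against it and the deep stone. I handed the job in at about 17.7 s with the fingers still pressing at about 9–10 N; no verdict came back.

- **Spacer:** I took it by its neck, lowered it until it touched the board, and let go. By the tool position at release it was within about 1 mm of the shallow stone's middle and about 2 mm off its face. The later push closed that gap.
- **Tile:** I pushed its front with both fingertips, then loaded the left and right ends in turn. It did not move any further at either end. Its angle from the fingertip contacts agrees with the board's to about 0.005 rad, and the last wrist view gives about 0.01 rad. It sits about 6–9 mm from the board's middle line, and the last scene picture shows no visible gap at the deep stone or the spacer.
- **First push failed:** the open fingertips were much higher than I had assumed and passed over the tile without contact. I backed off, closed the fingers to 60 mm, lowered the tool and pushed again.
- **Uneven final press:** almost all the force is on the right finger, on the spacer side. I left it that way so the spacer stays pressed. The force between tile and spacer was not measured directly.
- **Bystanders:** I saw no contact with any of them and the views of the board's chisel and offcut show them in place. I did not measure any of their positions again at the end.

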